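Put the inspected specimen away and close its dish

ROBOT

A 7-joint arm with a two-finger parallel gripper is mounted at the origin on the work surface. World frame = base frame: x ahead of the robot, y to its left, z up, the work surface at z = 0. Lengths are in m, angles in rad, forces in N, time in s.
With the tool pointing down it reaches from about 0.425 to 0.875 m from the base axis. Payload 4.7 kg.
Tool frame: the origin (TCP) lies on the centre line of the jaws, within the pads' length; the fingertips stand 14 mm ahead of it and the grasp point (between the pads) lies 5 mm behind it; z points along the fingers, y is the line along which they close (so a half turn about z gives the same grasp; the last joint's range is limited). The gripper opens to 87 mm and grips with 3 to 60 N. Pads are 19 mm wide; open, the fingers measure 117 mm over their backs; the gripper's body (75 mm by 190 mm) begins 51 mm behind the grasp point.
Start: joints at [-1.167, 0.321, -0.07, 1.45, 0.023, 1.371, -0.057], TCP at [0.247, 0.601, 0.237] pointing down, gripper open.
Joint ranges: [-2.86, 2.86], [-0.3, 2.09], [-1.38, 1.24], [0.06, 2.45], [-1.56, 4.7], [0.09, 2.05], [-2.69, 2.69]. Speed limits (rad/s): [2.57, 2.57, 3.14, 3.14, 3.14, 3.14, 3.14].

INTERFACE

Orientations are given as a rotation vector (axis times angle).
In Python, from bench import * gives the robot as it stands.
- The arm moves only by the shell command python3 -m jog 'ROWS' [FORCE]. ROWS is JSON, a list of rows, each an object of numbers: "claw": the finger opening in mm, from 0 to 87; "dx", "dy", "dz": the shift along the tool's x, y, z in mm; "spin": the turn about the tool's z in degrees. In form: [{"claw": .., "dx": .., "dy": .., "dz": .., "spin": ..}, ...]. A call has 1 to 20 rows; each row is the pose to reach, as a shift and turn from the pose commanded when the call began, along the tool's axes at that moment; what a row does not reach only later rows make up. A row lasts 1/12 s, in which the tool goes at most 41.7 mm and 7.16 degrees, less where a joint would pass 70% of its speed; a pose out of reach is approached as far as the arm can. A call with a gripper value outside its range is refused whole. The fingers move at their own pace and stop on an object; FORCE is the grip in N (left out, the last holds). Time passes only in rows, so rows that repeat a pose let the fingers close. It gives the time, the measured TCP pose, the force, the opening and the grip force at its end, in the units of the state.
- get_state(): the state, without advancing time (a new reading comes with each control period).
- get_image(name): name is "side" or "top" or "wrist"; returns a dict with "frame" (480x640x3 uint8, red, green, blue), "depth" (480x640 float32, m along the optical axis (not along the pixel's ray), 0 where there is no reading), "K" (3x3 intrinsics, pixels), "T" (4x4, takes a point from camera to world coordinates); the wrist camera has in their place "mount" (4x4, takes a point from camera to tool coordinates, whose origin is the TCP and whose axes are the flange's). Camera axes: x right, y down, z forward; pixel columns grow to the right and rows downward; lengths in m; the calibration is good to about 2 mm. A picture is of the moment at which its call begins: read the wrist's pose just before it.
- close_job(): hands the job in; it is judged then, once.
The state is a dict: "time": time; "joint_positions": joint angles; "qd": joint speeds; "joint_torque": joint torques, N m; "position": TCP position; "tool_rot": TCP orientation; "ft_force": force on the tool from outside, world axes, zero at the start; "torque": the same for the moment, N m; "grip_width": opening from 0.0 (shut) to 1.0 (fully open); "grip_force": force on a finger pad.
Only numpy, scipy, OpenCV 4.12 (cv2) and the standard library are available. Lean on these libraries where they do the work, as an engineer would, in place of code of your own. Each camera call takes 0.05 s, during which the arm holds its last target. There are 200 camera calls.

TASK

The black specimen with the steel face has been inspected: take it off the round white stage plate, stand it, polished face up, on the floor of the white porcelain dish and let go of it there. Then close the dish with its blue lid, knob up and seated level all round on the rim.

Things in the scene. Friction and masses are not known exactly. Their poses are not given: they have to be found in the camera images.
- specimen: Upright black resin puck, 32 mm in diameter, 25 mm high, about 80 g, with a bright steel disc (22 mm) in its polished top. It stands on a fixed round white stage plate, 150 mm in diameter and 15 mm high. Origin at the centre of its underside, z axis up through the polished face. (A green puck of the same size with a copper face elsewhere on the bench is not wanted.)
- dish: Open round dish of white porcelain, about 0.9 kg, standing loose on the bench: 152 mm outer diameter, 50 mm high, wall 6 mm (mouth 140 mm), floor 6 mm thick. Origin at the centre of its underside, z axis up; the floor inside is at z = 6 mm and the rim at z = 50 mm.
- lid: Round blue lid, 250 g, lying knob up on the bench. Tapered self-centring plug below (12 mm high, 112 mm in diameter at its foot, 134 at its top), flange 160 mm wide, 6 mm thick, and a black knob 28 mm in diameter at z = 18 to 52 mm. Origin: centre of the plug's foot, z up. Seated, it lies 38 mm above the dish's origin. (A grey lid, 100 mm, with a like knob does not fit.)
Mind the look-alikes: they are no part of the job. Of the things shaped like the lid, the blue one is meant.

How it is judged:
On the way:
1. the specimen stands on the floor of the dish, polished face up and released (horizontal distance between specimen and dish below 0.058 m and z of specimen in the frame of dish between 0 and 0.012 m and angle between specimen's own z axis and vertical below 0.17 rad and linear speed of specimen below 0.03 m/s and contact force between the fingers and specimen below 0.1 N), for 0.2 s.
At the end, for the whole second after the job is handed in: The black specimen stands on the dish's floor, polished face up (within 10 degrees); the blue lid sits knob up on the dish's rim, within 12 mm of centre, 4 mm of its seated height and 3.4 degrees of level; the dish stands upright on the bench; all is at rest (horizontal distance between specimen and dish below 0.058 m and z of specimen in the frame of dish between 0 and 0.012 m and angle between specimen's own z axis and vertical below 0.17 rad and horizontal distance between lid and dish below 0.012 m and z of lid in the frame of dish between 0.034 and 0.042 m and angle between each of lid, dish's own z axis and vertical below 0.06 rad and height (world z) of dish below 0.01 m and linear speed of each of lid, dish below 0.02 m/s); the robot touches nothing.
It also fails if it takes over 64 s, if anything falls off the work surface, if the arm or the gripper's body presses on something with over 40 N, if the wrist force passes 120 N, or if a joint passes its speed limit or range.

## Working session

There is one attempt and no reset: what is moved stays moved. The work goes in short steps, Python scripts to look and compute and a shell command to move; the robot and the scene stay as the last step left them, time stands still between calls to the robot, and variables do not carry over. Pictures are saved under pics/ and viewed, at most 10 in all, crops included, and the job is handed in when it is done.

```bash
mkdir -p pics; python3 - <<'E'
from bench import *
import cv2,numpy as np
s=get_state();print(s)
t=get_image("top");d=get_image("side")
np.savez("a.npz",t=t["frame"],td=t["depth"],tK=t["K"],tT=t["T"],s=d["frame"],sd=d["depth"],sK=d["K"],sT=d["T"])
print(t["K"],t["T"],d["T"])
cv2.imwrite("pics/top.png",t["frame"][:,:,::-1]);cv2.imwrite("pics/side.png",d["frame"][:,:,::-1])
E
```

```text
{'time': 0.0, 'joint_positions': array([-1.16688767,  0.32181841, -0.07009059,  1.45170736,  0.02262468,
        1.37081022, -0.05688034]), 'qd': array([-0.00101953, -0.00123956, -0.0007109 ,  0.00094237, -0.00018692,
       -0.00109753, -0.00101818]), 'joint_torque': array([ 1.11997970e-04, -4.91273975e+01, -4.04015249e-01, -3.12527668e+01,
       -6.38532895e-02,  4.40177252e-02,  1.76597218e-04]), 'position': array([0.24684983, 0.60071144, 0.23544829]), 'tool_rot': array([-6.08295906e-01, -3.08187536e+00,  3.04590036e-03]), 'ft_force': array([ 0.88610543, -0.73193782, -0.10047092]), 'torque': array([-0.03315787, -0.00102926,  0.01357994]), 'grip_force': 0.0, 'grip_width': 0.999645462567363}
[[548.07754489   0.         327.26849898]
 [  0.         548.07754489 242.30035733]
 [  0.           0.           1.        ]] [[ 0.02476042 -0.99295671  0.11586154  0.30442689]
 [-0.99964739 -0.02570458 -0.00666184  0.16712436]
 [ 0.00959309 -0.11565574 -0.99324303  1.40814966]
 [ 0.          0.          0.          1.        ]] [[ 0.87950784 -0.37100124  0.29803361  0.17373692]
 [-0.47562468 -0.66460527  0.5762647  -0.38329091]
 [-0.01572021 -0.64858146 -0.76098289  0.75891219]
 [ 0.          0.          0.          1.        ]]
```

View pics/top.png

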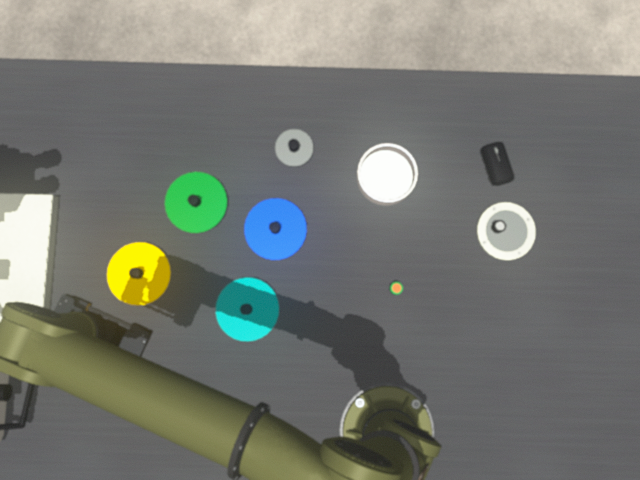

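View pics/side.png

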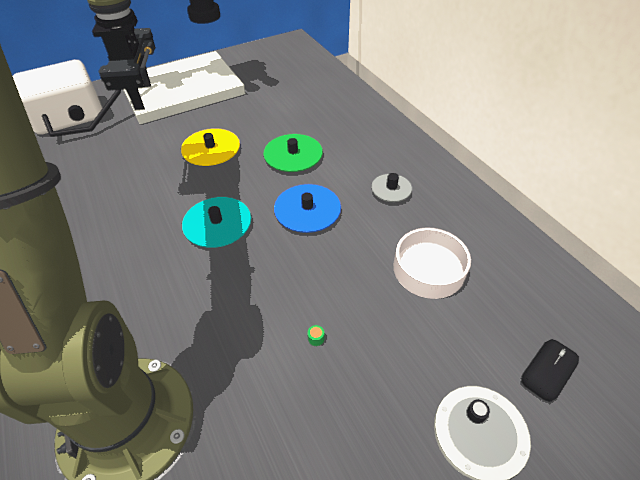

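The top view shows the black specimen at (499,227) on the stage (506,231), the dish at (387,173) and the blue lid at (275,228). The side view agrees: specimen (478,410), dish (432,262), blue lid (307,208).

```bash
cat > h.py <<'E'
import numpy as np, cv2
from scipy.spatial.transform import Rotation as R
def ray(u,v,K,T,z):
    d=T[:3,:3]@np.linalg.solve(K,[u,v,1.]);o=T[:3,3];return o+d*(z-o[2])/d[2]
def blob(m,near=None):
    c=max([c for c in cv2.findContours(m.astype(np.uint8),0,2)[0] if near is None or cv2.pointPolygonTest(cv2.convexHull(c),near,True)>-4],key=cv2.contourArea)
    return cv2.minEnclosingCircle(cv2.convexHull(c)),c
def rows(s,x,y,z=None):
    "shift in tool axes, mm, to world point"
    p=s["position"];d=np.array([x,y,p[2] if z is None else z])-p
    return np.round(1000*R.from_rotvec(s["tool_rot"]).inv().apply(d),1)
E
python3 - <<'E'
from h import *
from bench import get_state
a=np.load("a.npz");s=get_state()
for n in "ts":
    f=a[n];K=a[n+"K"];T=a[n+"T"];h=cv2.cvtColor(f,cv2.COLOR_RGB2HSV);H,S,V=[h[...,i].astype(int) for i in range(3)]
    P={"t":((275,228),(387,173),(499,227),(506,231)),"s":((307,208),(432,262),(478,410),(482,433))}[n]
    sub=lambda m,c,r:m&(np.hypot(*(np.mgrid[:480,:640]-np.array([[[c[1]]],[[c[0]]]])))<r)
    for nm,m,z in (("lid",sub((H>103)&(H<118)&(S>120),P[0],50),.018),("dish",sub((V>140)&(S<60),P[1],48),.05),("spec",sub(V<70,P[2],14),.035),("stage",sub((V>205)&(S<60),P[3],60),.015)):
        (c,r),k=blob(m);e=cv2.fitEllipse(k)
        print(n,nm,np.round(c),round(r,1),np.round(e[0],1),np.round(e[1]),ray(*e[0],K,T,z).round(4))
print(R.from_rotvec(s["tool_rot"]).as_matrix().round(3))
E
```

```text
t lid [275. 228.] 31.8 [275.1 228.6] [62. 63.] [0.4983 0.2922 0.018 ]
t dish [387. 174.] 31.7 [386.8 173.2] [61. 62.] [0.643  0.0116 0.05  ]
t spec [495. 227.] 4.5 [492.1 229.8] [5. 7.] [ 0.5072 -0.2593  0.035 ]
t stage [506. 231.] 29.3 [506.1 230.8] [56. 58.] [ 0.5087 -0.3015  0.015 ]
s lid [307. 208.] 33.2 [307.1 208. ] [48. 66.] [0.4959 0.2904 0.018 ]
s dish [432. 262.] 39.5 [431.  262.4] [71. 77.] [ 0.6299 -0.0014  0.05  ]
s spec [478. 411.] 11.7 [477.8 411.1] [21. 23.] [ 0.5151 -0.2755  0.035 ]
s stage [483. 433.] 52.6 [482.4 433.4] [ 83. 105.] [ 0.5066 -0.3035  0.015 ]
[[-0.925  0.38  -0.001]
 [ 0.38   0.925 -0.002]
 [-0.    -0.002 -1.   ]]
```

```bash
python3 -m jog '[{"claw":87,"dx":-411,"dy":-264,"dz":0},{"claw":87,"dx":-411,"dy":-264},{"claw":87,"dx":-411,"dy":-264},{"claw":87,"dx":-411,"dy":-264},{"claw":87,"dx":-411,"dy":-264},{"claw":87,"dx":-411,"dy":-264},{"claw":87,"dx":-411,"dy":-264},{"claw":87,"dx":-411,"dy":-264},{"claw":87,"dx":-411,"dy":-264},{"claw":87,"dx":-411,"dy":-264},{"claw":87,"dx":-411,"dy":-264},{"claw":87,"dx":-411,"dy":-264},{"claw":87,"dx":-582,"dy":-714},{"claw":87,"dx":-582,"dy":-714},{"claw":87,"dx":-582,"dy":-714},{"claw":87,"dx":-582,"dy":-714},{"claw":87,"dx":-582,"dy":-714},{"claw":87,"dx":-582,"dy":-714},{"claw":87,"dx":-582,"dy":-714},{"claw":87,"dx":-582,"dy":-714}]' 20
python3 -c "
from h import *;from bench import *
s=get_state();print(s['joint_positions'].round(2),rows(s,.514,-.278),rows(s,.514,-.278,.12))"
```

```text
[-1.17  0.32 -0.07  1.45  0.02  1.37 -0.06] [-581.  -711.4    1.3] [-581.  -711.2  116.9]$[0]: bad value
```

```bash
python3 -m jog '[{"claw":86,"dx":-411,"dy":-264,"dz":0,"spin":0},{"claw":86,"dx":-411,"dy":-264,"dz":0,"spin":0},{"claw":86,"dx":-411,"dy":-264,"dz":0,"spin":0},{"claw":86,"dx":-411,"dy":-264,"dz":0,"spin":0},{"claw":86,"dx":-411,"dy":-264,"dz":0,"spin":0},{"claw":86,"dx":-411,"dy":-264,"dz":0,"spin":0},{"claw":86,"dx":-411,"dy":-264,"dz":0,"spin":0},{"claw":86,"dx":-411,"dy":-264,"dz":0,"spin":0},{"claw":86,"dx":-411,"dy":-264,"dz":0,"spin":0},{"claw":86,"dx":-411,"dy":-264,"dz":0,"spin":0},{"claw":86,"dx":-411,"dy":-264,"dz":0,"spin":0},{"claw":86,"dx":-411,"dy":-264,"dz":0,"spin":0},{"claw":86,"dx":-582,"dy":-714,"dz":0,"spin":0},{"claw":86,"dx":-582,"dy":-714,"dz":0,"spin":0},{"claw":86,"dx":-582,"dy":-714,"dz":0,"spin":0},{"claw":86,"dx":-582,"dy":-714,"dz":0,"spin":0},{"claw":86,"dx":-582,"dy":-714,"dz":0,"spin":0},{"claw":86,"dx":-582,"dy":-714,"dz":0,"spin":0},{"claw":86,"dx":-582,"dy":-714,"dz":0,"spin":0},{"claw":86,"dx":-582,"dy":-714,"dz":0,"spin":0}]' 20
python3 -c "
from h import *;from bench import *
s=get_state();print(s['time'],s['position'],s['joint_positions'].round(2),rows(s,.514,-.278),rows(s,.514,-.278,.12))"
```

```text
time: 1.77
position: [0.5173, -0.1342, 0.2364]
tool_rot: [0.608, 3.082, 0.001]
ft_force: [0.9, -0.1, -0.2]
grip_width: 0.986
grip_force: 0.0
1.7667 [ 0.517289   -0.13422984  0.23643627] [-0.3   0.07  0.54  1.76 -0.04  1.32  1.42] [-5.160e+01 -1.342e+02 -1.000e-01] [ -51.6 -134.3  116.4]
```

```bash
python3 -m jog '[{"claw":86,"dx":-52,"dy":-134,"dz":60,"spin":0},{"claw":86,"dx":-52,"dy":-134,"dz":60,"spin":0},{"claw":86,"dx":-52,"dy":-134,"dz":60,"spin":0},{"claw":86,"dx":-52,"dy":-134,"dz":60,"spin":0},{"claw":86,"dx":-52,"dy":-134,"dz":60,"spin":0},{"claw":86,"dx":-52,"dy":-134,"dz":60,"spin":0},{"claw":86,"dx":-52,"dy":-134,"dz":60,"spin":0}]'
python3 - <<'E'
from h import *;from bench import *
s=get_state();w=get_image("wrist");cv2.imwrite("pics/w1.png",w["frame"][:,:,::-1])
T=np.eye(4);T[:3,:3]=R.from_rotvec(s["tool_rot"]).as_matrix();T[:3,3]=s["position"];T=T@w["mount"]
np.savez("w1.npz",f=w["frame"],d=w["depth"],K=w["K"],T=T);print(s["position"],w["mount"].round(3))
E
```

```text
time: 2.35
position: [0.5153, -0.2751, 0.1762]
tool_rot: [-0.608, -3.082, -0.001]
ft_force: [0.5, 0.6, 0.3]
grip_width: 0.984
grip_force: 0.0
[ 0.51534309 -0.2751099   0.17624295] [[ 0.001 -0.97  -0.245  0.065]
 [ 1.     0.001 -0.001 -0.001]
 [ 0.001 -0.245  0.97  -0.149]
 [ 0.     0.     0.     1.   ]]
```

View pics/w1.png

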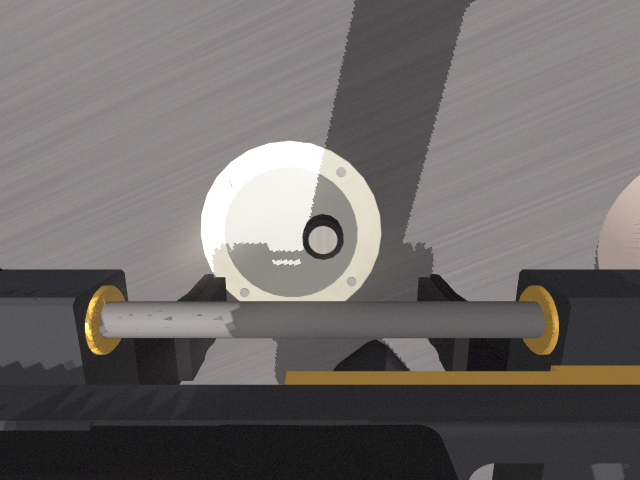

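Wrist view: the specimen's steel face is at about (322,239), between the finger directions and slightly ahead of them.

```bash
python3 - <<'E'
from h import *;from bench import *
a=np.load("w1.npz");g=cv2.cvtColor(a["f"],cv2.COLOR_RGB2GRAY)
m=np.zeros(g.shape,bool);m[212:264,298:348]=g[212:264,298:348]<75
e=cv2.fitEllipse(blob(m)[1]);s=get_state();print(e)
inn=np.zeros(g.shape,bool);inn[220:258,305:342]=g[220:258,305:342]>120
e2=cv2.fitEllipse(blob(inn)[1]);print(e2)
p=ray(*e2[0],a["K"],a["T"],.040);print(p,ray(*e[0],a["K"],a["T"],.03),a["d"][239,322],rows(s,*p[:2],.034))
E
```

```text
((322.5250244140625, 236.6547088623047), (39.904212951660156, 44.493377685546875), 2.6906445026397705)
((322.52777099609375, 239.62783813476562), (27.054208755493164, 28.15546417236328), 92.7067642211914)
[ 0.51951767 -0.27713635  0.04      ] [ 0.51954279 -0.27712414  0.03      ] 0.29232374 [ -4.4  -1.2 142.6]
```

```bash
python3 -m jog '[{"claw":86,"dx":-4,"dy":-1,"dz":40,"spin":0},{"claw":86,"dx":-4,"dy":-1,"dz":80,"spin":0},{"claw":86,"dx":-4,"dy":-1,"dz":110,"spin":0},{"claw":86,"dx":-4,"dy":-1,"dz":130,"spin":0},{"claw":86,"dx":-4,"dy":-1,"dz":142,"spin":0},{"claw":86,"dx":-4,"dy":-1,"dz":142,"spin":0},{"claw":86,"dx":-4,"dy":-1,"dz":142,"spin":0},{"claw":20,"dx":-4,"dy":-1,"dz":142,"spin":0},{"claw":20,"dx":-4,"dy":-1,"dz":142,"spin":0},{"claw":20,"dx":-4,"dy":-1,"dz":142,"spin":0},{"claw":20,"dx":-4,"dy":-1,"dz":142,"spin":0},{"claw":20,"dx":-4,"dy":-1,"dz":142,"spin":0},{"claw":20,"dx":-4,"dy":-1,"dz":142,"spin":0},{"claw":20,"dx":-4,"dy":-1,"dz":142,"spin":0},{"claw":20,"dx":-4,"dy":-1,"dz":142,"spin":0},{"claw":20,"dx":-4,"dy":-1,"dz":142,"spin":0},{"claw":20,"dx":-4,"dy":-1,"dz":142,"spin":0}]' 20
```

```text
time: 3.82
position: [0.5186, -0.2783, 0.0345]
tool_rot: [-0.608, -3.082, -0.0]
ft_force: [0.5, -0.3, 0.1]
grip_width: 0.358
grip_force: 20.0
```

```bash
python3 -m jog '[{"claw":20,"dx":0,"dy":0,"dz":-30,"spin":0},{"claw":20,"dx":0,"dy":0,"dz":-70,"spin":0},{"claw":20,"dx":0,"dy":0,"dz":-105,"spin":0},{"claw":20,"dx":0,"dy":20,"dz":-130,"spin":0},{"claw":20,"dx":0,"dy":55,"dz":-140,"spin":0},{"claw":20,"dx":0,"dy":95,"dz":-140,"spin":0},{"claw":20,"dx":0,"dy":135,"dz":-140,"spin":0},{"claw":20,"dx":0,"dy":175,"dz":-140,"spin":0},{"claw":20,"dx":0,"dy":215,"dz":-140,"spin":0},{"claw":20,"dx":-5,"dy":250,"dz":-140,"spin":0},{"claw":20,"dx":-5,"dy":280,"dz":-140,"spin":0},{"claw":20,"dx":-5,"dy":300,"dz":-140,"spin":0},{"claw":20,"dx":-5,"dy":315,"dz":-140,"spin":0},{"claw":20,"dx":-5,"dy":315,"dz":-140,"spin":0},{"claw":20,"dx":-5,"dy":315,"dz":-140,"spin":0},{"claw":20,"dx":-5,"dy":315,"dz":-140,"spin":0}]'
python3 - <<'E'
from h import *;from bench import *
s=get_state();w=get_image("wrist");cv2.imwrite("pics/w2.png",w["frame"][:,:,::-1])
T=np.eye(4);T[:3,:3]=R.from_rotvec(s["tool_rot"]).as_matrix();T[:3,3]=s["position"];T=T@w["mount"]
np.savez("w2.npz",f=w["frame"],d=w["depth"],K=w["K"],T=T);print(s["position"])
# rim points from depth: z 0.046..0.054
v,u=np.mgrid[:480,:640];d=w["depth"];P=np.linalg.inv(w["K"])@np.stack([u.ravel(),v.ravel(),np.ones(u.size)])*d.ravel()
X=(T[:3,:3]@P).T+T[:3,3];k=(d.ravel()>0)&(abs(X[:,2]-.05)<.003)&(np.hypot(X[:,0]-.643,X[:,1]-.0116)<.1)&(np.hypot(X[:,0]-s["position"][0],X[:,1]-s["position"][1])>.05)
X=X[k];A=np.c_[2*X[:,:2],np.ones(len(X))];c=np.linalg.lstsq(A,(X[:,:2]**2).sum(1),rcond=None)[0];print(len(X),c,np.sqrt(c[2]+c[0]**2+c[1]**2))
E
```

```text
time: 5.15
position: [0.6423, 0.0083, 0.1745]
tool_rot: [-0.613, -3.081, 0.003]
ft_force: [-1.3, -1.0, -0.7]
grip_width: 0.365
grip_force: 20.0
[0.642292   0.00827028 0.17454547]
3669 [ 0.64595313  0.0104522  -0.41219302] 0.07191436571356072
```

View pics/w2.png

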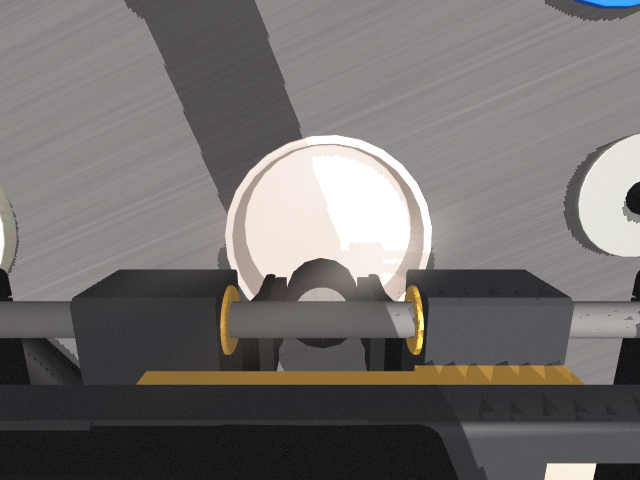

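Wrist view: the specimen is held upright at (322,300), with the dish centred near (328,235) below.

```bash
python3 -m jog '[{"claw":20,"dx":-2,"dy":3,"dz":40,"spin":0},{"claw":20,"dx":-2,"dy":3,"dz":80,"spin":0},{"claw":20,"dx":-2,"dy":3,"dz":110,"spin":0},{"claw":20,"dx":-2,"dy":3,"dz":128,"spin":0},{"claw":20,"dx":-2,"dy":3,"dz":139,"spin":0},{"claw":20,"dx":-2,"dy":3,"dz":144,"spin":0},{"claw":20,"dx":-2,"dy":3,"dz":148,"spin":0},{"claw":20,"dx":-2,"dy":3,"dz":148,"spin":0},{"claw":20,"dx":-2,"dy":3,"dz":148,"spin":0},{"claw":20,"dx":-2,"dy":3,"dz":148,"spin":0}]'
```

```text
time: 6.03
position: [0.647, 0.0129, 0.0282]
tool_rot: [0.608, 3.08, 0.001]
ft_force: [0.4, -0.6, -0.8]
grip_width: 0.361
grip_force: 20.0
```

```bash
python3 -m jog '[{"claw":20,"dx":0,"dy":0,"dz":1,"spin":0},{"claw":20,"dx":0,"dy":0,"dz":2,"spin":0},{"claw":20,"dx":0,"dy":0,"dz":2,"spin":0},{"claw":48,"dx":0,"dy":0,"dz":2,"spin":0},{"claw":48,"dx":0,"dy":0,"dz":2,"spin":0},{"claw":48,"dx":0,"dy":0,"dz":2,"spin":0},{"claw":48,"dx":0,"dy":0,"dz":2,"spin":0},{"claw":48,"dx":0,"dy":0,"dz":2,"spin":0},{"claw":48,"dx":0,"dy":0,"dz":2,"spin":0},{"claw":48,"dx":0,"dy":0,"dz":2,"spin":0},{"claw":48,"dx":0,"dy":0,"dz":-10,"spin":0},{"claw":48,"dx":0,"dy":0,"dz":-30,"spin":0},{"claw":48,"dx":0,"dy":0,"dz":-60,"spin":0},{"claw":48,"dx":0,"dy":0,"dz":-95,"spin":0},{"claw":48,"dx":0,"dy":0,"dz":-130,"spin":0},{"claw":86,"dx":0,"dy":0,"dz":-150,"spin":0},{"claw":86,"dx":0,"dy":0,"dz":-150,"spin":0}]'
python3 - <<'E'
from h import *;from bench import *
s=get_state();print(s["position"],rows(s,.497,.291))
t=get_image("top");f=t["frame"];cv2.imwrite("pics/t2.png",cv2.resize(f[120:260,220:440,::-1],None,fx=3,fy=3))
E
```

```text
time: 7.45
position: [0.6492, 0.0126, 0.1839]
tool_rot: [0.607, 3.072, 0.005]
ft_force: [1.1, -0.0, 1.1]
grip_width: 0.636
grip_force: 0.0
[0.64917417 0.0126321  0.18390001] [246.6 199.6  -1.3]
```

```bash
python3 -m jog '[{"claw":86,"dx":31,"dy":25,"dz":0,"spin":0},{"claw":86,"dx":62,"dy":50,"dz":0,"spin":0},{"claw":86,"dx":93,"dy":75,"dz":0,"spin":0},{"claw":86,"dx":124,"dy":100,"dz":0,"spin":0},{"claw":86,"dx":155,"dy":125,"dz":0,"spin":0},{"claw":86,"dx":186,"dy":150,"dz":0,"spin":0},{"claw":86,"dx":216,"dy":175,"dz":0,"spin":0},{"claw":86,"dx":236,"dy":191,"dz":0,"spin":0},{"claw":86,"dx":247,"dy":200,"dz":0,"spin":0},{"claw":86,"dx":247,"dy":200,"dz":0,"spin":0},{"claw":86,"dx":247,"dy":200,"dz":0,"spin":0},{"claw":86,"dx":247,"dy":200,"dz":0,"spin":0},{"claw":86,"dx":247,"dy":200,"dz":0,"spin":0}]'
python3 - <<'E'
from h import *;from bench import *
t=get_image("top")["frame"][130:220,340:440,::-1]
s=get_state();w=get_image("wrist");f=w["frame"]
cv2.imwrite("pics/w3.png",np.hstack([f[:,:,::-1][::1,::1][:360,100:600],cv2.resize(t,None,fx=3,fy=4,interpolation=2)[:360]]))
T=np.eye(4);T[:3,:3]=R.from_rotvec(s["tool_rot"]).as_matrix();T[:3,3]=s["position"];T=T@w["mount"]
np.savez("w3.npz",f=f,d=w["depth"],K=w["K"],T=T);print(s["position"],s["joint_positions"].round(2))
h=cv2.cvtColor(f,cv2.COLOR_RGB2HSV);m=cv2.inRange(h,(103,120,30),(118,255,255))[:270]
(c,r),k=blob(m>0);print(c,r)
v,u=np.nonzero(m);d=w["depth"][v,u];k=d>0
X=(T[:3,:3]@(np.linalg.inv(w["K"])@np.stack([u,v,np.ones(u.size)])*d)).T[k]+T[:3,3];print("flange z",np.median(X[:,2]))
# knob: points above z .03
v,u=np.mgrid[:290,:640];d=w["depth"][:290].ravel();X=(T[:3,:3]@(np.linalg.inv(w["K"])@np.stack([u.ravel(),v.ravel(),np.ones(u.size)])*d)).T+T[:3,3]
kk=(d>0)&(X[:,2]>.047)&(X[:,2]<.058)&(np.hypot(X[:,0]-.497,X[:,1]-.291)<.05)
Y=X[kk];print(len(Y));
if len(Y): p=(Y.min(0)+Y.max(0))/2;print(Y.min(0),Y.max(0),Y.mean(0),rows(s,*p[:2],.036))
E
```

```text
time: 8.58
position: [0.4944, 0.2896, 0.1763]
tool_rot: [0.613, 3.081, -0.002]
ft_force: [-0.1, -0.2, -0.8]
grip_width: 0.985
grip_force: 0.0
[0.49440037 0.28975309 0.1764092 ] [-0.87  0.2   0.33  1.74 -0.07  1.22  0.66]
(328.4671325683594, 227.00547790527344) 97.78423309326172
flange z 0.01936679978968253
1100
[0.48593547 0.2786972  0.04709758] [0.51348589 0.30631602 0.05545272] [0.49890542 0.29264233 0.05312161] [ -3.8   4.7 140.4]
```

View pics/w3.png

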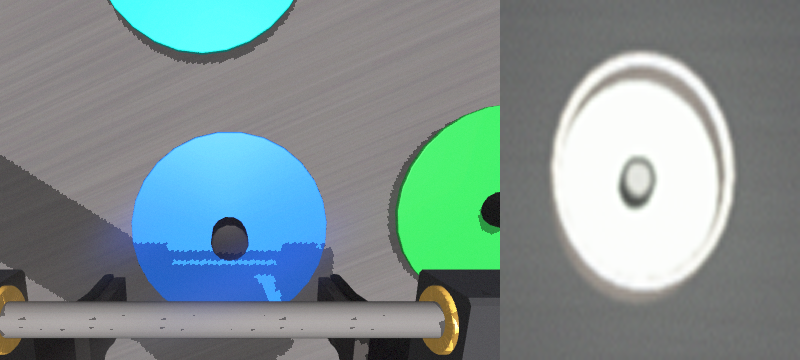

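The blue lid's knob is at about (330,238) in the wrist view. The enlarged top crop (right) shows the specimen standing near the dish's centre with its steel face up.

```bash
python3 -m jog '[{"claw":86,"dx":-4,"dy":4,"dz":40,"spin":0},{"claw":86,"dx":-4,"dy":4,"dz":80,"spin":0},{"claw":86,"dx":-4,"dy":4,"dz":110,"spin":0},{"claw":86,"dx":-4,"dy":4,"dz":130,"spin":0},{"claw":86,"dx":-4,"dy":4,"dz":140,"spin":0},{"claw":86,"dx":-4,"dy":4,"dz":140,"spin":0},{"claw":86,"dx":-4,"dy":4,"dz":140,"spin":0},{"claw":15,"dx":-4,"dy":4,"dz":140,"spin":0},{"claw":15,"dx":-4,"dy":4,"dz":140,"spin":0},{"claw":15,"dx":-4,"dy":4,"dz":140,"spin":0},{"claw":15,"dx":-4,"dy":4,"dz":140,"spin":0},{"claw":15,"dx":-4,"dy":4,"dz":140,"spin":0},{"claw":15,"dx":-4,"dy":4,"dz":140,"spin":0},{"claw":15,"dx":-4,"dy":4,"dz":140,"spin":0},{"claw":15,"dx":-4,"dy":4,"dz":140,"spin":0},{"claw":15,"dx":-4,"dy":4,"dz":140,"spin":0},{"claw":15,"dx":-4,"dy":4,"dz":140,"spin":0}]' 35
```

```text
time: 10.1
position: [0.4986, 0.2941, 0.0365]
tool_rot: [0.608, 3.082, 0.0]
ft_force: [0.1, -1.8, 0.2]
grip_width: 0.313
grip_force: 27.4
```

```bash
python3 -m jog '[{"claw":15,"dx":0,"dy":0,"dz":-10,"spin":0},{"claw":15,"dx":0,"dy":0,"dz":-35,"spin":0},{"claw":15,"dx":0,"dy":0,"dz":-70,"spin":0},{"claw":15,"dx":0,"dy":0,"dz":-100,"spin":0},{"claw":15,"dx":-15,"dy":-12,"dz":-120,"spin":0},{"claw":15,"dx":-40,"dy":-34,"dz":-120,"spin":0},{"claw":15,"dx":-70,"dy":-59,"dz":-120,"spin":0},{"claw":15,"dx":-100,"dy":-85,"dz":-120,"spin":0},{"claw":15,"dx":-130,"dy":-110,"dz":-120,"spin":0},{"claw":15,"dx":-160,"dy":-136,"dz":-120,"spin":0},{"claw":15,"dx":-190,"dy":-161,"dz":-120,"spin":0},{"claw":15,"dx":-215,"dy":-182,"dz":-120,"spin":0},{"claw":15,"dx":-233,"dy":-198,"dz":-120,"spin":0},{"claw":15,"dx":-244,"dy":-206,"dz":-120,"spin":0},{"claw":15,"dx":-244,"dy":-206,"dz":-120,"spin":0},{"claw":15,"dx":-244,"dy":-206,"dz":-120,"spin":0},{"claw":15,"dx":-244,"dy":-206,"dz":-120,"spin":0}]'
python3 - <<'E'
from h import *;from bench import *
s=get_state();w=get_image("wrist");f=w["frame"]
v=get_image("side");T=np.eye(4);T[:3,:3]=R.from_rotvec(s["tool_rot"]).as_matrix();T[:3,3]=s["position"];T=T@w["mount"]
cv2.imwrite("pics/w4.png",np.hstack([f[:360,120:520,::-1],v["frame"][:360,240:640,::-1]]))
print(s["position"],rows(s,.6455,.0107,.0745),s["grip_force"])
def pts(i,T):
    d=i["depth"].ravel();v,u=np.mgrid[:480,:640]
    return (T[:3,:3]@(np.linalg.inv(i["K"])@np.stack([u.ravel(),v.ravel(),np.ones(u.size)])*d)).T+T[:3,3],d>0
for i,TT in ((w,T),(v,v["T"])):
    X,k=pts(i,TT);h=cv2.cvtColor(i["frame"],cv2.COLOR_RGB2HSV);m=cv2.inRange(h,(100,110,30),(120,255,255)).ravel()>0
    m&=k&(np.hypot(X[:,0]-.645,X[:,1]-.01)<.1)&(X[:,2]>.12);Y=X[m]
    # plane
    A=np.c_[Y[:,:2]-[.645,.01],np.ones(len(Y))];ok=np.ones(len(Y),bool)
    for _ in range(4):
        q=np.linalg.lstsq(A[ok],Y[ok,2],rcond=None)[0];ok=abs(A@q-Y[:,2])<.002
    print(len(Y),q,Y[ok].min(0),Y[ok].max(0))
E
```

```text
time: 11.52
position: [0.6453, 0.0134, 0.1562]
tool_rot: [-0.604, -3.081, -0.002]
ft_force: [0.4, 0.7, -2.4]
grip_width: 0.313
grip_force: 35.0
[0.64531566 0.01338388 0.15623431] [-1.3 -2.5 81.7] 35.000099670141935
33359 [-0.00046894  0.00016669  0.13901996] [ 0.56674711 -0.05610815  0.13702134] [0.6901727  0.09146885 0.14103777]
2769 [-0.00335931  0.00113335  0.13855544] [ 0.56440924 -0.06473624  0.13647092] [0.7036476  0.09417609 0.14075189]
```

View pics/w4.png

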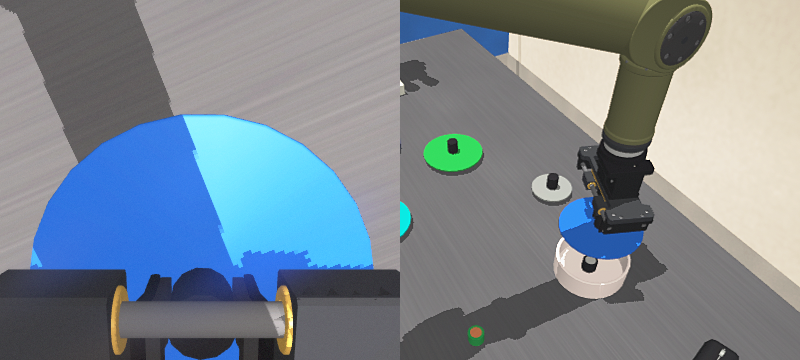

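The lid is held level over the dish (side-view half, lid at about (602,225)), and the specimen is visible upright inside at (590,263).

```bash
python3 -m jog '[{"claw":15,"dx":-1,"dy":-2,"dz":25,"spin":0},{"claw":15,"dx":-1,"dy":-2,"dz":50,"spin":0},{"claw":15,"dx":-1,"dy":-2,"dz":62,"spin":0},{"claw":15,"dx":-1,"dy":-2,"dz":68,"spin":0},{"claw":15,"dx":-1,"dy":-2,"dz":72,"spin":0},{"claw":15,"dx":-1,"dy":-2,"dz":75,"spin":0},{"claw":15,"dx":-1,"dy":-2,"dz":78,"spin":0},{"claw":15,"dx":-1,"dy":-2,"dz":79,"spin":0},{"claw":15,"dx":-1,"dy":-2,"dz":80,"spin":0},{"claw":15,"dx":-1,"dy":-2,"dz":80,"spin":0},{"claw":15,"dx":-1,"dy":-2,"dz":80,"spin":0}]'
```

```text
time: 12.53
position: [0.6464, 0.0085, 0.077]
tool_rot: [0.608, 3.081, 0.0]
ft_force: [0.1, -0.2, -2.5]
grip_width: 0.311
grip_force: 35.0
```

Still carrying its own weight, so lower it until it touches.

```bash
python3 -m jog '[{"claw":15,"dx":0,"dy":0,"dz":1,"spin":0},{"claw":15,"dx":0,"dy":0,"dz":2,"spin":0},{"claw":15,"dx":0,"dy":0,"dz":2.5,"spin":0},{"claw":15,"dx":0,"dy":0,"dz":2.5,"spin":0},{"claw":15,"dx":0,"dy":0,"dz":2.5,"spin":0}]'
```

```text
time: 12.95
position: [0.6466, 0.0088, 0.0751]
tool_rot: [0.608, 3.081, 0.001]
ft_force: [-2.6, 1.6, 5.7]
grip_width: 0.311
grip_force: 35.0
```

```bash
python3 -m jog '[{"claw":60,"dx":0,"dy":0,"dz":2,"spin":0},{"claw":60,"dx":0,"dy":0,"dz":2,"spin":0},{"claw":60,"dx":0,"dy":0,"dz":2,"spin":0},{"claw":60,"dx":0,"dy":0,"dz":2,"spin":0},{"claw":60,"dx":0,"dy":0,"dz":2,"spin":0},{"claw":60,"dx":0,"dy":0,"dz":2,"spin":0},{"claw":60,"dx":0,"dy":0,"dz":2,"spin":0},{"claw":60,"dx":0,"dy":0,"dz":-10,"spin":0},{"claw":60,"dx":0,"dy":0,"dz":-35,"spin":0},{"claw":60,"dx":0,"dy":0,"dz":-70,"spin":0},{"claw":60,"dx":0,"dy":0,"dz":-110,"spin":0},{"claw":60,"dx":0,"dy":0,"dz":-110,"spin":0},{"claw":60,"dx":0,"dy":0,"dz":-110,"spin":0},{"claw":60,"dx":0,"dy":0,"dz":-110,"spin":0}]'
python3 - <<'E'
from h import *;from bench import *
s=get_state();w=get_image("wrist");v=get_image("side");T=np.eye(4);T[:3,:3]=R.from_rotvec(s["tool_rot"]).as_matrix();T[:3,3]=s["position"];T=T@w["mount"]
cv2.imwrite("pics/w5.png",np.hstack([w["frame"][:360,120:520,::-1],cv2.resize(v["frame"][180:320,350:510,::-1],(400,360))]))
for i,TT in ((w,T),(v,v["T"])):
    d=i["depth"].ravel();b,a=np.mgrid[:480,:640];X=(TT[:3,:3]@(np.linalg.inv(i["K"])@np.stack([a.ravel(),b.ravel(),np.ones(a.size)])*d)).T+TT[:3,3]
    m=cv2.inRange(cv2.cvtColor(i["frame"],cv2.COLOR_RGB2HSV),(100,110,30),(120,255,255)).ravel()>0
    m&=(d>0)&(np.hypot(X[:,0]-.645,X[:,1]-.01)<.1)&(X[:,2]>.03);Y=X[m];A=np.c_[Y[:,:2]-[.645,.01],np.ones(len(Y))];ok=np.ones(len(Y),bool)
    for _ in range(4):
        q=np.linalg.lstsq(A[ok],Y[ok,2],rcond=None)[0];ok=abs(A@q-Y[:,2])<.002
    print(len(Y),q.round(4),Y[ok].min(0),Y[ok].max(0))
E
```

```text
time: 14.12
position: [0.6461, 0.0086, 0.1847]
tool_rot: [0.608, 3.081, 0.001]
ft_force: [0.3, -0.1, -0.2]
grip_width: 0.693
grip_force: 0.0
21637 [ 0.0055 -0.0094  0.058 ] [ 0.56824663 -0.07248634  0.05528485] [0.71159654 0.08648219 0.06054526]
3500 [ 0.0022 -0.0084  0.0576] [ 0.56508721 -0.0700319   0.05498308] [0.72421348 0.08890546 0.0601183 ]
```

View pics/w5.png

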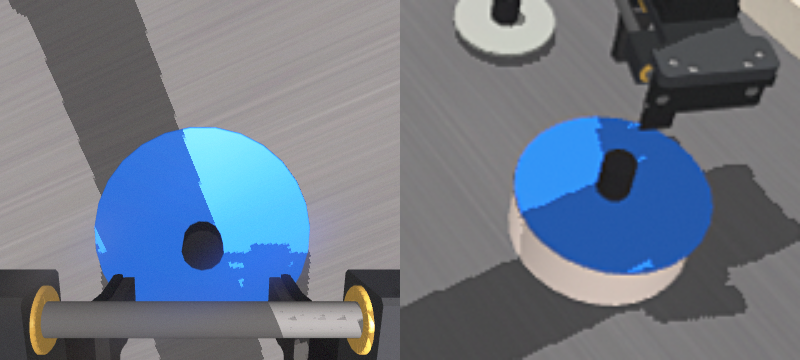

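The lid is seated knob up and the gripper is clear of it: flange top about 57 mm, tilt about 0.01 rad.

```bash
python3 -c "
from bench import *
print(close_job())"
```

```text
the job is handed in; nothing more can be done
None
```

I stood the black specimen polished face up in the dish, seated the blue lid knob up with a measured tilt of about 0.01 rad, and handed the job in after about 14 s of robot time; `close_job()` returned no verdict.

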